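# Unload the crank-lift dry store

### The arm

A 6-joint arm with a two-finger parallel gripper is mounted at the origin on a cart in front of the work surface, level with it; the furniture and walls round the work are solid. World frame = base frame: x ahead of the robot, y to its left, z up, the work surface at z = 0. Lengths are in m, angles in rad, forces in N, time in s.
With the tool pointing down it reaches from about 0.275 to 0.875 m from the base axis. Payload 12.5 kg.
Tool frame: the origin (TCP) lies on the centre line of the jaws, within the pads' length; the fingertips stand r.finger_overhang ahead of it and the grasp point (between the pads) lies 3 mm ahead of it (r.finger_overhang is the distance from the TCP to the fingertips, in m); z points along the fingers, y is the line along which they close (so a half turn about z gives the same grasp; the last joint's range is limited). The gripper opens to 85 mm and grips with 20 to 120 N. Pads are 22 mm wide; open, the fingers measure 114 mm over their backs; the gripper's body (76 mm by 85 mm) begins 54 mm behind the grasp point. The pads swing forward as they close: fully open they stand 13 mm farther back than shut.
Start: joints at [-1.219, 0.351, 1.652, -0, 1.139, -0.085], TCP at [0.233, -0.498, 0.227] pointing down, gripper open.
Joint ranges: [-2.75, 2.75], [-0.79, 2.1], [0.01, 2.65], [-1.57, 4.71], [0.07, 3.14], [-2.87, 2.87]. Speed limits (rad/s): [2.22, 2.22, 2.79, 3.14, 3.14, 3.14].

### API

Orientations are given as a unit quaternion [x, y, z, w].
In Python, from cell import r, optics gives the robot as it stands. The module is installed in compiled form; this text tells all that it offers. Calls block until the motion is done:
- r.move_to(position, orientation): joint-space move of the TCP to a pose.
- r.move_linear(position, rot=None, vel=0.15): straight line of the TCP; rot=None keeps the orientation; vel is the mean speed in m/s.
- r.set_joints(angles): joint-space move.
- r.set_gripper(opening, squeeze=None): opening from 0.0 (shut) to 1.0 (fully open); squeeze is the grip in N (None keeps the last); returns when the fingers have stopped.
- r.sleep(seconds).
- r.inverse_kinematics(position, orientation): joint angles nearest the present ones, or None.
- optics.get_image(name): name is "scene" or "top" or "wrist"; returns a dict with "pixels" (420x560x3 uint8, red, green, blue), "depth" (420x560 float32, m along the optical axis (not along the pixel's ray), 0 where there is no reading), "fx", "fy", "cx", "cy" (pixels), "camera_from_world" (4x4, takes a point from world to camera coordinates); the wrist camera has in their place "mount" (4x4, takes a point from camera to tool coordinates, whose origin is the TCP and whose axes are the flange's). Camera axes: x right, y down, z forward; pixel columns grow to the right and rows downward; lengths in m; the calibration is good to about 2 mm. A picture is of the moment at which its call begins: read the wrist's pose just before it.
A pose or a line that the arm cannot do raises r.PlanningError and nothing moves.
- r.hand_in(): hands the job in; it is judged then, once.
Readings, each from a call of its own:
- r.current_t(): time.
- r.current_q(): joint angles.
- r.current_qvel(): joint speeds.
- r.current_effort(): joint torques, N m.
- r.current_tool_pos(): TCP position.
- r.current_ee_rot(): TCP orientation.
- r.current_contact_force(): force on the tool from outside, world axes, zero at the start.
- r.current_torque(): the same for the moment, N m.
- r.current_opening(): opening from 0.0 (shut) to 1.0 (fully open).
- r.current_finger_force(): force on a finger pad.
Only numpy, scipy, OpenCV 4.12 (cv2) and the standard library are available. Lean on these libraries where they do the work, as an engineer would, in place of code of your own. Each camera call takes 0.05 s, during which the arm holds its last target. There are 200 camera calls.

### The job

Take all the membrane rolls out of the dry store: push its shutter right back, wind the crank until the carrier is fully up, draw each roll straight up off its post and lay it flat in the steel tray, none on top of another. Then wind the empty carrier fully down again and close the shutter so the store stays dry; the shutter stays fully open whenever the carrier is raised. Leave the bottle, the beaker and the small carton where they are.

Things in the scene. Friction and masses are not known exactly. Their poses are not given: they have to be found in the camera images.
- store: dry store, fixed, 390 mm long (its y -118..272 mm), plinth 108 mm deep. Well at y +-112 mm: open box with a clear front, inside 80 x 214 mm, rim z 90 mm, the carrier in it. Grey gear housing at y 122..266 mm, top z 92 mm, the crank on it. Shutter rails at y +-115 mm, top z 101 mm, run back to x 144 mm. Origin: under the well's centre, on the worktop; x to the back, y toward the crank, z up
- shutter (a joint): the shutter's slide in m: 0 = closed over the well, 0.09 = fully open (pushed to the back, along the store's +x, against its stop). Sliding friction about 1.5 N; it stays where it is left
- shutter_grip (a point): centre of the top face of the shutter's black bar grip: 80 mm long (along the store's y), 14 mm thick (along x), standing 28 mm above the shutter plate; grip top z = 122.5 mm, plate top z = 94.5 mm. Take it from above, across its thickness
- crank (a joint): the crank angle in rad: 0 = carrier fully down, 12.57 (two full turns) = carrier fully up; grows as the crank turns clockwise seen from above. It needs about 0.15 N m and stays where it is left
- carrier (a joint): height of the carrier over its lowest position, m: 0 = fully down, 0.066 = fully up; geared to the crank, 33 mm a turn. A plate with three upright steel posts in a row along the store's y, 70 mm apart, 18 mm thick, standing 50 mm above the plate. Plate top at z 34 mm when down (rolls' tops 74, post tips 84 mm: below the rim), at z 100 mm when up (rolls' tops 140, tips 150 mm)
- crank_axis (a point): point on the crank's upright axis, at the height of the top of the crank grip (z = 156 mm); 210 mm along the store's y from its origin
- crank_grip (a point): centre of the top face of the crank's black paddle grip, 60 mm from the axis: a flat upright plate fixed to the arm (does not spin), 13 mm thick along the travel, 26 mm wide along the arm, top z 156 mm; arm below it, top z 110 mm. Site x points outward along the arm, y across it, z up. Where on the circle it stands at crank 0 differs from start to start
- post_1 (a point): tip of the carrier post farthest from the crank (moves with the carrier); centre, top
- post_2 (a point): tip of the middle carrier post; centre, top
- post_3 (a point): tip of the carrier post nearest to the crank; centre, top
- roll_1: a roll of blotting membrane, wound white on a brown cardboard core: a ring 60 mm across and 40 mm high with a 25 mm hole, 110 g. It stands on end over the first (farthest from the crank) post of the carrier, resting on the carrier plate (None if there is no such roll today). Origin: its middle, on the axis, half way up (20 mm); z along its axis
- roll_2: a roll of blotting membrane, wound white on a brown cardboard core: a ring 60 mm across and 40 mm high with a 25 mm hole, 110 g. It stands on end over the middle post of the carrier, resting on the carrier plate (None if there is no such roll today). Origin: its middle, on the axis, half way up (20 mm); z along its axis
- roll_3: a roll of blotting membrane, wound white on a brown cardboard core: a ring 60 mm across and 40 mm high with a 25 mm hole, 110 g. It stands on end over the last (nearest to the crank) post of the carrier, resting on the carrier plate (None if there is no such roll today). Origin: its middle, on the axis, half way up (20 mm); z along its axis
- tray: shallow open stainless-steel tray, loose: 150 mm (its x) by 230 mm (its y) by 24 mm high outside with the bead, 3 mm walls and floor, 0.7 kg; inside 144 x 224 mm. Origin: centre of its underside, z up
- bottle: bystander: laboratory bottle with a blue cap, 70 mm across, 145 mm high, on the far side of the store from the tray. Origin: centre of its underside
- beaker: bystander: plastic beaker, 72 mm across, 86 mm high. Origin: centre of its underside
- kit_box: bystander: small upright blue carton, 30 x 62 x 85 mm. Origin: centre of its underside

How it is judged:
By the outcome, as a careful person would: the job done as asked, in the order asked, and still so for the second after the job is handed in, with the robot touching nothing.
Of roll_1, roll_2, roll_3 only 2 to 3 are there at a start; the rules pass over those that are not, and their reading is None.
At some moment in a run one of tray may be knocked a few centimetres aside while the robot is not near it.
Once in a run the grip may slacken for a moment while it holds something.
It also fails if it takes over 210 s, if anything falls off the work surface, if the arm or the gripper's body presses on something with over 40 N, if the wrist force passes 120 N, or if a joint passes its speed limit or range.

## Working session

There is one attempt and no reset: what is moved stays moved. The work goes in short steps, each a Python script; the robot and the scene stay as the last script left them, time stands still between calls to the robot, and variables do not carry over. Pictures are saved under pics/ and viewed, at most 14 in all, crops included, and the job is handed in when it is done.

```bash
mkdir -p pics; python3 - <<'E'
from cell import r, optics
import cv2, numpy as np
for n in ["scene","top"]:
    d=optics.get_image(n); cv2.imwrite(f"pics/{n}0.png",d["pixels"][:,:,::-1])
    np.savez(f"{n}0.npz",**d)
    print(n,d["fx"],d["fy"],d["cx"],d["cy"]); print(np.round(np.array(d["camera_from_world"]),4).tolist())
    print((d["depth"]>0).mean())
print(r.finger_overhang,r.current_t(),r.current_ee_rot(),r.current_opening())
E
```

```text
scene 438.26103648185983 438.26103648185983 276.889217103002 213.47168848389745
[[-0.8681, -0.4963, -0.0106, 0.5079], [-0.2287, 0.4187, -0.8789, 0.2363], [0.4406, -0.7605, -0.4769, 1.0874], [0.0, 0.0, 0.0, 1.0]]
0.9791369047619047
top 469.5647863607071 469.5647863607071 283.83848140811534 204.86802548863292
[[-0.0123, -0.9999, -0.009, -0.0112], [-0.9936, 0.0132, -0.1121, 0.5791], [0.1122, 0.0075, -0.9937, 1.3676], [0.0, 0.0, 0.0, 1.0]]
0.9960501700680272
0.022 0.1 [ 9.76243445e-01  2.16675921e-01 -7.52458520e-05 -5.25276218e-04] 1.001545522093468
```

View pics/scene0.png

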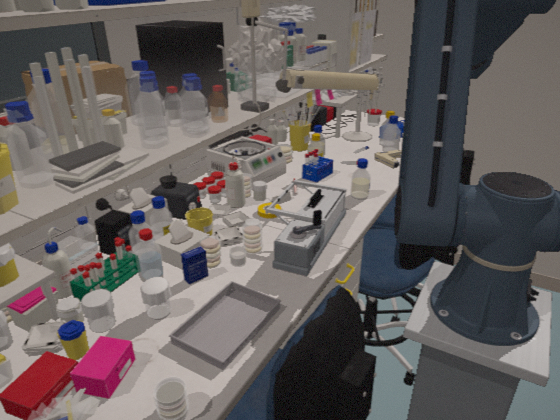

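View pics/top0.png

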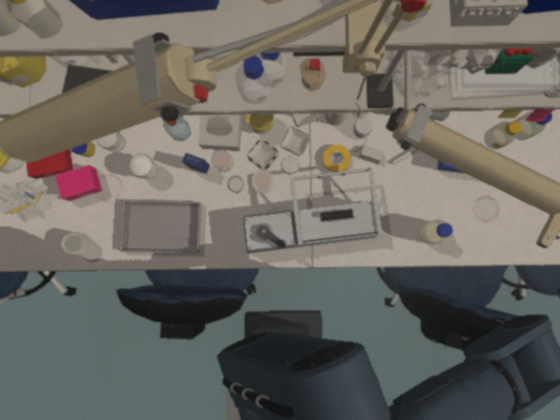

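The top view shows the tray at about (160,227), the store at x 245–378 and y 170–250, the black shutter grip at (337,214) and the crank at (265,235), with the bottle at (435,232). The scene view agrees, and the crank is on the tray side. Next I'll measure.

```bash
cat > h.py <<'E'
from cell import r, optics
import cv2, numpy as np
from scipy.spatial.transform import Rotation as R
def cloud(d,T=None):
    v,u=np.mgrid[0:420,0:560]; z=d["depth"].astype(float)
    p=np.stack([(u-d["cx"])/d["fx"]*z,(v-d["cy"])/d["fy"]*z,z],-1)
    if T is None: T=np.linalg.inv(np.array(d["camera_from_world"]))
    P=p@T[:3,:3].T+T[:3,3]; P[z==0]=np.nan
    return P
def rect(P,m,lab=""):
    "largest component of mask m -> world xy min-area rect"
    n,L,s,_=cv2.connectedComponentsWithStats(m.astype(np.uint8))
    k=1+np.argmax(s[1:,4]); q=P[L==k]
    (c,wh,a)=cv2.minAreaRect((q[:,:2]*1000).astype(np.float32))
    print(lab,"n",len(q),"c",np.round(c,1),"wh",np.round(wh,1),"a",round(a,1),"z",np.round(np.percentile(q[:,2],[5,50,95])*1000,1),"mean",np.round(q.mean(0)*1000,1))
    return L==k
E
python3 - <<'E'
from h import *
for n in ["top","scene"]:
    d=dict(np.load(f"{n}0.npz")); P=cloud(d); g=d["pixels"].max(2); z=P[...,2]
    X,Y=P[...,0],P[...,1]
    near=(X>0.3)&(X<0.75)&(Y>-.35)&(Y<.5)
    print(n)
    rect(P,near&(z>.075)&(z<.2)&(Y<.2)&(Y>-.28),"store>75")
    rect(P,near&(z>.112)&(z<.17)&(Y<.0)&(Y>-.28)&(g<70),"grip")
    rect(P,near&(z>.1)&(z<.17)&(Y>.0)&(Y<.25)&(g<80),"crank")
    rect(P,near&(z>.145)&(z<.17)&(Y>.0)&(Y<.25)&(g<90),"crankgrip")
    rect(P,near&(z>.015)&(z<.035)&(Y>.15)&(Y<.5)&(X<.6),"traybead")
    rect(P,near&(z>.03)&(z<.16)&(Y<-.25),"bottle")
d=dict(np.load("top0.npz"))
c=d["pixels"][150:270,100:400,::-1]
s=dict(np.load("scene0.npz"))["pixels"][170:290,250:400,::-1]
im=np.vstack([cv2.resize(c,(750,300),interpolation=cv2.INTER_CUBIC),np.pad(cv2.resize(s,(375,300),interpolation=cv2.INTER_CUBIC),((0,0),(0,375),(0,0)))])
cv2.imwrite("pics/c1.png",np.clip(im*1.5,0,255).astype(np.uint8))
E
```

```text
top
store>75 n 3307 c [ 570.3 -163.7] wh [193.1 237.9] a 6.2 z [ 89.7  95.5 105.9] mean [ 540.3 -164.1   96.6]
grip n 147 c [ 542.4 -167.1] wh [14.3 78.7] a 5.5 z [115.7 121.9 125.6] mean [ 541.8 -166.9  121.3]
crank n 140 c [485.1  23. ] wh [69.5 26.1] a 56.4 z [104.6 110.6 118.6] mean [485.1  25.5 112.2]
crankgrip n 6 c [466.1   1.5] wh [2.8 8.2] a 89.6 z [150.4 154.4 155.6] mean [466.1   1.  153.6]
traybead n 522 c [521.6 354. ] wh [235.4 154.3] a 88.1 z [18.  25.8 30.5] mean [521.5 360.2  25.3]
bottle n 631 c [ 581.2 -269.7] wh [195.2  42.5] a 1.1 z [ 89.6  97.1 104.2] mean [ 555.8 -269.3   96.6]
scene
store>75 n 2742 c [556.8 -90.8] wh [196.7 399.1] a 7.5 z [ 81.7  94.4 121.6] mean [518.1 -65.7  96.8]
grip n 70 c [455.4  -4.9] wh [18.8  8.4] a 46.4 z [114.9 135.5 155.9] mean [454.1  -5.5 136.4]
crank n 139 c [476.7  27. ] wh [72.8 18.8] a 52.7 z [103.6 111.  146.5] mean [473.   23.3 116.1]
crankgrip n 9 c [460.8   3.5] wh [7.5 4.4] a 13.0 z [145.6 148.4 151.9] mean [460.6   3.  148.8]
traybead n 1130 c [518.  354.6] wh [236.2 157.9] a 87.9 z [15.7 24.4 28.2] mean [519.8 361.2  22.9]
bottle n 384 c [ 575.8 -270.2] wh [193.5  40.3] a 0.0 z [ 48.6  94.7 102.5] mean [ 555.9 -270.2   89.2]
```

View pics/c1.png

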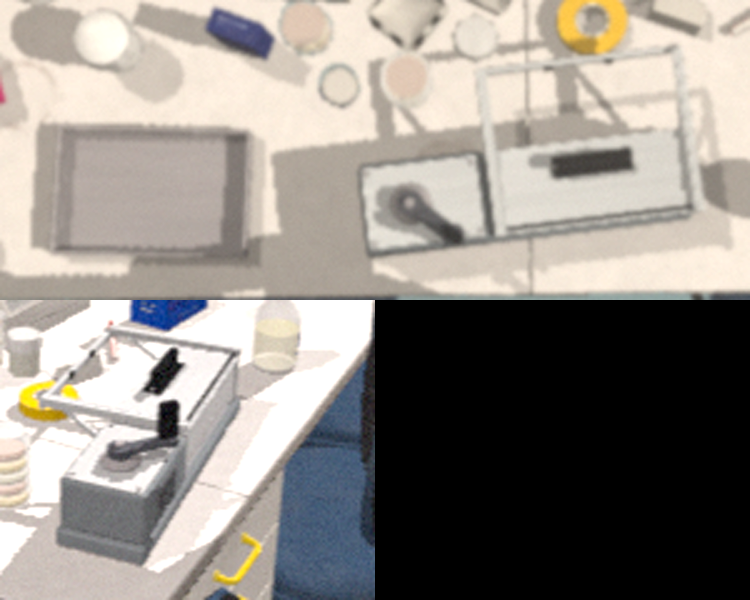

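The crop shows the grip bar closed at crop (592,163). The crank hub is at (408,203) with its paddle toward (455,235), so the crank points to the near side and toward the well. The store's yaw is about 6° and its origin is near (523,-169). Next I'll refine this with the wrist camera from two places.

```bash
cat >> h.py <<'E'
def down(a): return (R.from_euler('z',a,degrees=True)*R.from_euler('x',180,degrees=True)).as_quat()
def wrist():
    T=np.eye(4); T[:3,:3]=R.from_quat(r.current_ee_rot()).as_matrix(); T[:3,3]=r.current_tool_pos()
    d=optics.get_image("wrist"); T=T@np.array(d["mount"])
    d["camera_from_world"]=np.linalg.inv(T); return d,T
E
python3 - <<'E'
from h import *
ims=[]
for i,p in enumerate([(.47,-.13,.38),(.43,-.02,.38)]):
    r.move_to(p,down(96))
    d,T=wrist(); P=cloud(d,T); np.savez(f"w{i}.npz",**d); ims.append(d["pixels"][:,:,::-1])
    if i==0: print(np.round(d["mount"],3).tolist(),d["fx"],np.round(r.current_q(),2),r.current_t(), (d["depth"]>0).mean())
    g=d["pixels"].max(2);X,Y,z=P[...,0],P[...,1],P[...,2]
    for lab,m in [("grip",(z>.112)&(z<.17)&(Y<-.05)&(Y>-.28)&(X>.5)&(X<.6)&(g<90)),("crankgrip",(z>.145)&(z<.17)&(Y>-.1)&(Y<.12)&(X>.4)&(X<.6)),
      ("crank",(z>.1)&(z<.17)&(Y>-.1)&(Y<.12)&(X>.4)&(X<.6)&(g<110)),("housing",(z>.085)&(z<.2)&(Y>-.06)&(Y<.2)&(X<.6)&(X>.35))]:
        try: rect(P,m,lab)
        except Exception as e: print(lab,e)
cv2.imwrite("pics/w01.png",cv2.resize(np.hstack(ims),(800,300)))
E
```

```text
[[-0.0, -0.963, -0.271, 0.067], [1.0, -0.0, -0.001, 0.0], [0.001, -0.271, 0.963, -0.147], [0.0, 0.0, 0.0, 1.0]] 303.7123316162645 [-0.37  0.12  1.58 -0.    1.45 -0.47] 1.85 0.9961394557823129
grip n 588 c [ 538.2 -168.4] wh [14.3 79.1] a 6.2 z [116.4 122.2 123.8] mean [ 537.2 -166.9  121.6]
crankgrip n 266 c [459.1 -10.5] wh [25.8 13.1] a 49.5 z [150.7 155.1 157.1] mean [459.  -11.  154.6]
crank n 1329 c [477.1  17. ] wh [91.4 32.2] a 51.0 z [108.3 112.4 156. ] mean [478.3  13.5 120.5]
housing n 8866 c [496.   19.4] wh [105.6 137.7] a 5.9 z [ 88.4  92.4 114.3] mean [496.   20.8  96.6]
grip n 501 c [ 538.1 -167.9] wh [14.6 79. ] a 6.0 z [114.2 122.2 123.8] mean [ 536.6 -165.5  121.3]
crankgrip n 207 c [458.9 -10. ] wh [25.4 13.1] a 52.3 z [149.8 155.2 157. ] mean [458.2  -9.3 154.7]
crank n 1123 c [479.   15.4] wh [90.1 32.1] a 56.6 z [106.7 112.2 156. ] mean [476.   15.7 120. ]
housing n 7284 c [495.7  21.4] wh [105.5 141.7] a 6.0 z [ 88.1  92.4 114.3] mean [494.8  25.3  96.6]
```

View pics/w01.png

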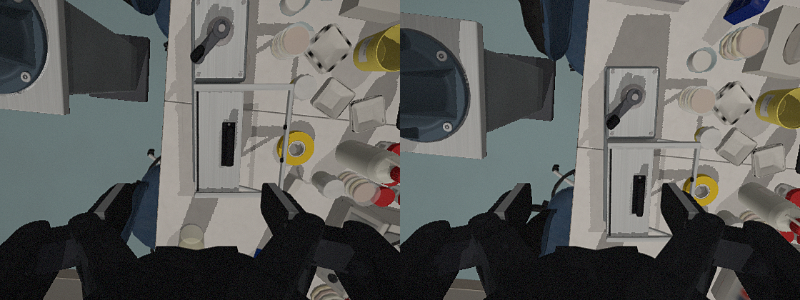

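The wrist views agree with each other. The bar grip is at (538,-168), top z 122. The crank grip is at (459,-10), top z 155, and the arm points 231° from an axis near (497,37). I'll open the shutter now.

```bash
cat >> h.py <<'E'
YAW=np.radians(6.1); SX=np.array([np.cos(YAW),np.sin(YAW),0]); SY=np.array([-np.sin(YAW),np.cos(YAW),0])
def F(): return np.array(r.current_contact_force())
def slide(dirv,total,lim=12,extra=.008):
    "push along dirv for total less 6 mm, then creep until the force rises"
    p0=np.array(r.current_tool_pos()); f0=F()@dirv
    r.move_linear(p0+dirv*(total-.006),vel=.06)
    f1=F()@dirv; s=total-.006
    while s<total+extra:
        s+=.0015; r.move_linear(p0+dirv*s,vel=.03); f=F()@dirv
        if abs(f-f1)>lim: break
    print("slid",s,"forces",f0,f1,f,"actual",(np.array(r.current_tool_pos())-p0)@dirv)
E
python3 - <<'E'
from h import *
q=down(96.1)
r.move_to((.538,-.168,.20),q); r.set_gripper(.6,40)
r.move_linear((.538,-.168,.122),vel=.08)
r.set_gripper(0,40); print(r.current_opening(),r.current_tool_pos(),F())
slide(SX,.09)
print(r.current_opening(),r.current_tool_pos())
r.set_gripper(.6); 
p=np.array(r.current_tool_pos()); r.move_linear(p+[0,0,.09],vel=.15)
r.move_to((.44,-.10,.40),q)
d,T=wrist(); P=cloud(d,T); g=d["pixels"].max(2);X,Y,z=P[...,0],P[...,1],P[...,2]
rect(P,(z>.112)&(z<.17)&(Y<-.05)&(Y>-.28)&(X>.55)&(X<.7)&(g<90),"grip")
cv2.imwrite("pics/w2.png",d["pixels"][:,:,::-1]);print(r.current_t())
np.savez("w2.npz",**d)
E
```

```text
0.0031973759884823803 [ 0.53800285 -0.16801422  0.12204172] [-0.19871843 -0.03628786  0.80357245]
slid 0.099 forces -0.2014493696701889 0.5320232875211839 0.7086067933469214 actual 0.09907778343233038
0.0018683430559675903 [ 0.63651802 -0.15747058  0.12203759]Traceback (most recent call last):
  File "<stdin>", line 12, in <module>
  File "h.py", line 13, in rect
    k=1+np.argmax(s[1:,4]); q=P[L==k]
        ~~~~~~~~~^^^^^^^^^
    return _wrapfunc(a, 'argmax', axis=axis, out=out, **kwds)
    return bound(*args, **kwds)
ValueError: attempt to get argmax of an empty sequence
```

```bash
python3 - <<'E'
from h import *
d,T=wrist(); P=cloud(d,T); g=d["pixels"].max(2);X,Y,z=P[...,0],P[...,1],P[...,2]
rect(P,(z>.112)&(z<.17)&(Y<-.05)&(Y>-.28)&(X>.5)&(X<.7)&(g<110),"grip")
cv2.imwrite("pics/w3.png",d["pixels"][:,:,::-1]);print(r.current_t(),r.current_tool_pos(),r.current_ee_rot())
E
```

```text
grip n 504 c [ 537.8 -166.4] wh [14.6 75. ] a 5.9 z [115.7 122.1 123.7] mean [ 536.6 -164.9  121.5]
12.0583 [ 0.44049858 -0.100188    0.39877231] [ 6.68516966e-01  7.43696063e-01 -4.22356901e-04 -1.02643359e-03]
```

View pics/w3.png

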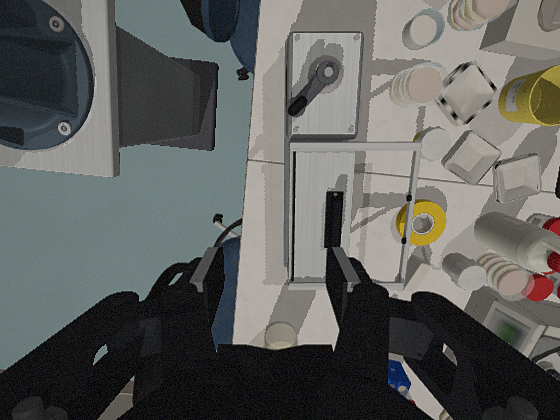

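The shutter has not moved: the bar is still at (335,218) in this picture, and the jaws closed on nothing. I'll repeat the approach and look between the jaws before and after closing.

```bash
python3 - <<'E'
from h import *
q=down(96.1); ims=[]
r.set_gripper(.6,40); r.move_to((.538,-.168,.20),q); 
r.move_linear((.538,-.168,.122),vel=.08)
d,T=wrist(); ims.append(d["pixels"][:,:,::-1]); print(r.current_opening(),r.current_tool_pos())
r.set_gripper(0,40); print(r.current_opening(),r.current_finger_force(),F(),r.current_t())
r.sleep(.3);print(r.current_opening(),r.current_finger_force(),F())
d,T=wrist(); ims.append(d["pixels"][:,:,::-1])
cv2.imwrite("pics/w4.png",cv2.resize(np.hstack(ims),(800,300)))
E
```

```text
0.6004815115942118 [ 0.5382941  -0.16811826  0.12255446]
0.0021011712142935883 0.0 [ 0.60593015  0.45690119 -0.5574527 ] 14.9083
0.0022264170348354163 0.0 [-0.09741436 -0.36178564  0.06084802]
```

View pics/w4.png

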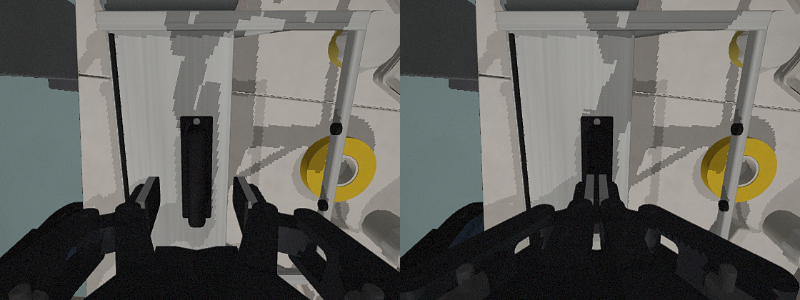

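```bash
python3 - <<'E'
from h import *
d,T=wrist(); P=cloud(d,T); s=560/400
print(r.current_tool_pos(), R.from_quat(r.current_ee_rot()).as_matrix().round(3).tolist())
for u,v in [(185,150),(197,130),(190,176),(190,185),(190,200),(205,190),(205,215),(190,215),(160,150)]:
    U,V=int(u*s),int(v*s); tl=np.linalg.inv(T@np.linalg.inv(np.array(d["mount"])))@np.r_[P[V,U],1]
    print(u,v,np.round(P[V,U]*1000,1),"tool",np.round(tl[:3]*1000,1))
E
```

```text
[ 0.53798273 -0.16797722  0.12196506] [[-0.106, 0.994, -0.0], [0.994, 0.106, 0.0], [0.0, -0.0, -1.0]]
185 150 [ 527.2 -151.7   99. ] tool [17.3 -9.  22.9]
197 130 [ 534.3 -130.4  119.4] tool [37.8  0.3  2.5]
190 176 [ 533.  -159.6  132.7] tool [  8.9  -4.1 -10.8]
190 185 [ 533.4 -159.1  148.3] tool [  9.4  -3.6 -26.3]
190 200 [ 533.8 -158.1  168.2] tool [ 10.3  -3.1 -46.2]
205 190 [ 542.3 -158.4  154.3] tool [  9.    5.3 -32.3]
205 215 [ 540.9 -156.6  183.1] tool [ 11.    4.1 -61.1]
190 215 [ 534.3 -158.7  181. ] tool [  9.7  -2.7 -59. ]
160 150 [ 506.1 -155.5   94. ] tool [ 15.9 -30.4  28. ]
```

```bash
python3 - <<'E'
from h import *
print("overhang",r.finger_overhang)
def scan(tag):
    d,T=wrist(); P=cloud(d,T); W=np.linalg.inv(T@np.linalg.inv(np.array(d["mount"])))
    L=P@W[:3,:3].T+W[:3,3]
    m=(L[...,0]>-12)&(L[...,0]<13)&(abs(L[...,1])<.06)&(L[...,2]>-.06)&(L[...,2]<.06)
    m=(abs(L[...,0])<.0125)&(abs(L[...,1])<.06)&(abs(L[...,2])<.06)
    q=L[m]*1000; print(tag,r.current_tool_pos().__repr__(),"n",len(q),"z pct",np.percentile(q[:,2],[50,90,97,99,100]).round(1),"ymin/max",np.percentile(q[:,1],[1,99]).round(1))
p=np.array(r.current_tool_pos()); r.move_linear(p+[0,0,.12],vel=.15)
scan("shut"); r.set_gripper(.6); scan(".6"); r.set_gripper(1); scan("open")
E
```

```text
overhang 0.022
shut array([ 0.53754932, -0.16782022,  0.24088849]) n 6499 z pct [-51.9 -23.3 -14.6 -11.3  -7.5] ymin/max [-33.9  34.5]
.6 array([ 0.53797716, -0.16799427,  0.24195572]) n 6366 z pct [-44.8 -20.  -13.8 -10.9  -7.7] ymin/max [-53.   53.7]
open array([ 0.53799566, -0.16796125,  0.24195959]) n 5375 z pct [-41.5 -25.5 -21.4 -19.5 -17.6] ymin/max [-55.5  55.6]
```

The depth scan shows the real fingertips about 8 mm behind the reported TCP, where the text puts them 22 mm ahead. That is 30 mm short, so the jaws closed above the bar. I'll command everything 30 mm lower and watch the force.

```bash
cat >> h.py <<'E'
def tip(x,y,z): return np.array([x,y,z-.008])   # measured: shut fingertips 8 mm above the reported TCP
E
python3 - <<'E'
from h import *
q=down(96.1); r.set_gripper(.6,40)
r.move_to(tip(.538,-.168,.16),q)
r.move_linear(tip(.538,-.168,.101),vel=.06); print(F())
r.set_gripper(0,40); print(r.current_opening(),r.current_finger_force(),F())
if r.current_opening()>.1:
    slide(SX,.09); print(r.current_opening(),r.current_tool_pos())
    r.set_gripper(.6); print(F())
    p=np.array(r.current_tool_pos()); r.move_linear(p+[0,0,.12],vel=.15)
    r.move_to((.42,-.14,.38),q)
    d,T=wrist(); P=cloud(d,T); g=d["pixels"].max(2);X,Y,z=P[...,0],P[...,1],P[...,2]
    cv2.imwrite("pics/w5.png",d["pixels"][:,:,::-1]); np.savez("w5.npz",**d)
    rect(P,(z>.112)&(z<.17)&(Y<-.05)&(Y>-.28)&(X>.5)&(X<.72)&(g<110),"grip")
print(r.current_t())
E
```

```text
[ 0.41032622 -1.13332814 -0.09984338]
0.15485144708102236 39.76140260696411 [-0.65739946  0.43788255  4.24100763]
slid 0.09 forces -0.6071460484307625 1.4758141540433927 -15.199967294802601 actual 0.08786145824433678
0.1511996455342712 [ 0.62552186 -0.15854531  0.09329869]
[-0.88851692  0.00523792 -0.27032166]
grip n 699 c [ 624.4 -159.4] wh [14.  79.4] a 6.2 z [113.8 121.9 123.7] mean [ 622.6 -158.   120.8]
24.8667
```

View pics/w5.png

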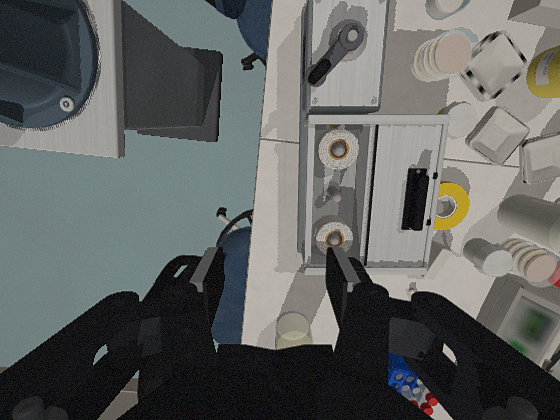

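The shutter is open, with the bar at (415,200). Rolls stand on post 3 at (338,150) and post 1 at (335,238), and post 2 at (335,195) is empty. I'll push harder to make sure it is on the stop, and measure the rolls.

```bash
python3 - <<'E'
from h import *
d=dict(np.load("w5.npz")); P=cloud(d); X,Y,z=P[...,0],P[...,1],P[...,2]
for lab,lo,hi in [("roll1",-.29,-.2),("roll3",-.14,-.05)]:
    rect(P,(z>.062)&(z<.088)&(X>.47)&(X<.555)&(Y>lo)&(Y<hi),lab)
q=down(96.1); c=np.array([.6245,-.1590])
r.move_to(tip(*c,.16),q); r.move_linear(tip(*c,.101),vel=.06)
r.set_gripper(0,60); p0=np.array(r.current_tool_pos()); f=0;s=0
while s<.012 and f>-28:
    s+=.001; r.move_linear(p0+SX*s,vel=.02); f=F()@SX; print(round(s,4),round(f,1),round((np.array(r.current_tool_pos())-p0)@SX,4))
print(p0,r.current_tool_pos(),r.current_opening())
r.set_gripper(.6); p=np.array(r.current_tool_pos()); r.move_linear(p+[0,0,.12],vel=.15)
print(r.current_t())
E
```

```text
roll1 n 943 c [ 524.6 -238. ] wh [58.9 53.4] a 13.3 z [66.4 74.3 81.8] mean [ 523.6 -235.4   74. ]
roll3 n 1310 c [ 509.5 -101.2] wh [59.  58.8] a 55.3 z [69.5 74.4 83.1] mean [508.6 -99.7  74.7]
0.001 -3.3 0.0008
0.002 -9.5 0.0008
0.003 -16.5 0.0008
0.004 -23.3 0.0009
0.005 -29.8 0.0009
[ 0.62475256 -0.15902598  0.09343185] [ 0.62562061 -0.15887632  0.09333679] 0.14779707984398194
30.25
```

That is a hard stop, so the shutter is fully open. The geometry is consistent: roll 3 at (509.5,-101), roll 1 at about (524,-240), axis at (495,38), paddle radius 60.0 mm, angle 233.5°. I'll wind the crank in several grasps.

```bash
cat >> h.py <<'E'
AX=np.array([.4948,.0380]); RAD=.060
wrap=lambda a:(a+180)%360-180
def cpos(th,z): return tip(AX[0]+RAD*np.cos(np.radians(th)),AX[1]+RAD*np.sin(np.radians(th)),z)
def wind(sgn,th,total,zt=.122,step=15,over=8,budget=95):
    """sgn -1 clockwise (q6 grows), +1 anticlockwise; th in deg; regrasps as the wrist runs out.
    The last degrees are crept until the tangential force rises. Returns (angle, degrees done)."""
    done=0.; t0=r.current_t(); end=False
    while not end:
        best=None
        for a in (th,th+180):
            p=cpos(th,zt); q6=wrap(np.degrees(np.arctan2(p[1],p[0]))+90-a)
            room=(148-q6) if sgn<0 else (q6+148)
            if abs(q6)<155 and (best is None or room>best[0]): best=(room,a-th)
        room,off=best
        r.set_gripper(.45); r.move_to(cpos(th,.18),down(th+off)); r.move_linear(cpos(th,zt),vel=.12)
        r.set_gripper(0,30); o=r.current_opening(); fm=0
        if not .1<o<.3: print("bad grasp",o); break
        go=0
        while go+step<=room and not end:
            left=total-done; s=min(step,left) if left>.1 else 1.5
            th+=sgn*s; done+=s; go+=s
            r.move_linear(cpos(th,zt),rot=down(th+off),vel=.055)
            f=F(); fm=max(fm,np.hypot(f[0],f[1])); t=np.radians(th)
            ft=-sgn*(f[0]*-np.sin(t)+f[1]*np.cos(t))
            if fm>35: print("force",f,"at",done); end=True
            if left<=.1 and (ft>12 or left<-over): end=True
            if r.current_t()-t0>budget: print("time"); end=True
        print("grasp: done",round(done,1),"open",round(o,3),round(r.current_opening(),3),"fmax",round(fm,1),"ft",round(ft,1),"fz",round(f[2],1),"t",r.current_t())
        r.set_gripper(.45); p=np.array(r.current_tool_pos()); r.move_linear(p+[0,0,.058],vel=.15)
    return th,done
E
python3 - <<'E'
from h import *
print(wind(-1,233.5,720))
E
```

```text
grasp: done 285.0 open 0.144 0.146 fmax 20.3 ft 5.9 fz 2.4 t 41.6417
grasp: done 465.0 open 0.148 0.15 fmax 19.6 ft -6.0 fz 14.4 t 51.5833
grasp: done 630.0 open 0.152 0.148 fmax 11.9 ft 6.8 fz 9.8 t 61.0917
grasp: done 730.5 open 0.151 0.151 fmax 21.0 ft 20.9 fz -5.9 t 70.1833
(-497.0, 730.5)
```

```bash
cat >> h.py <<'E'
def tray():
    d=optics.get_image("top"); P=cloud(d); X,Y,z=P[...,0],P[...,1],P[...,2]
    s=d["pixels"].astype(int)
    rect(P,(z>.015)&(z<.035)&(Y>.15)&(Y<.52)&(X<.65)&(X>.35),"tray"); return d
E
python3 - <<'E'
from h import *
r.move_to((.42,-.14,.40),down(96.1))
d,T=wrist(); P=cloud(d,T); X,Y,z=P[...,0],P[...,1],P[...,2]
for lab,lo,hi in [("roll1",-.29,-.2),("roll3",-.14,-.05)]:
    rect(P,(z>.130)&(z<.146)&(X>.46)&(X<.565)&(Y>lo)&(Y<hi),lab)
    rect(P,(z>.146)&(z<.16)&(X>.46)&(X<.565)&(Y>lo)&(Y<hi),"tip "+lab)
t=tray(); print(r.current_t())
cv2.imwrite("pics/w6.png",np.hstack([cv2.resize(d["pixels"],(400,300)),cv2.resize(t["pixels"],(400,300))])[:,:,::-1])
E
```

```text
roll1 n 823 c [ 530.7 -233.8] wh [41.7 59.3] a 57.4 z [133.6 140.6 142.4] mean [ 528.8 -231.3  139.9]
tip roll1 n 68 c [ 525.  -239.4] wh [11.3 13.4] a 64.2 z [147.3 149.7 151.6] mean [ 524.8 -239.2  149.6]
roll3 n 1473 c [ 509.5 -101. ] wh [58.9 58.5] a 21.5 z [136.6 140.7 142.3] mean [ 508.7 -100.5  140.4]
tip roll3 n 100 c [ 509.2 -101.8] wh [13.9 13.2] a 13.7 z [147.  149.4 151.6] mean [ 509.3 -101.5  149.3]
tray n 537 c [521.8 354.4] wh [236.3 154.7] a 88.1 z [17.7 25.8 30.7] mean [524.  363.4  25.2]
72.325
```

View pics/w6.png

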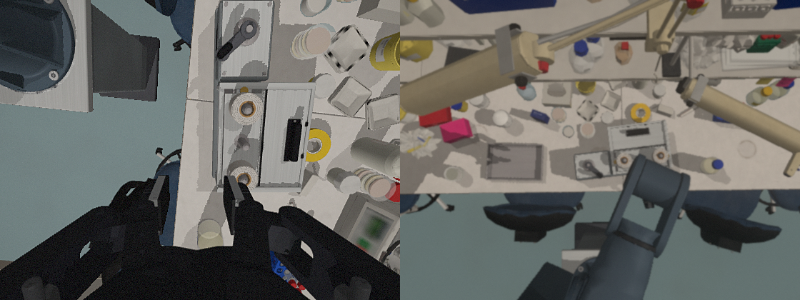

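The carrier is fully up: roll tops at z 140.6 and post tips at 149.5. The tray is unmoved at (520,354). I'll take roll 3 first.

```bash
cat >> h.py <<'E'
def pick(x,y):
    q=down(96.1); r.set_gripper(1.0,50)
    r.move_to(tip(x,y,.20),q); r.move_linear(tip(x,y,.117),vel=.1); f0=F()
    r.set_gripper(.0,50); print("grasp",r.current_opening(),F()-f0)
    r.move_linear(tip(x,y,.19),vel=.1); r.move_linear(tip(x,y,.26),vel=.15)
    print("lifted",r.current_opening(),F(),r.current_finger_force(),r.current_t())
def place(x,y,a):
    q=down(a); r.move_to(tip(x,y,.20),q); print("over",r.current_opening())
    r.move_linear(tip(x,y,.06),vel=.15); r.move_linear(tip(x,y,.028),vel=.06)
    f0=F()[2]; z=.028
    while z>.016:
        z-=.0015; r.move_linear(tip(x,y,z),vel=.03)
        if abs(F()[2]-f0)>5: break
    print("down at",z,F()[2]-f0,r.current_opening())
    r.set_gripper(.9); r.move_linear(tip(x,y,.20),vel=.15); print(r.current_t())
E
python3 - <<'E'
from h import *
pick(.5093,-.1013); tray()
E
```

```text
grasp 0.6819818497126541 [-3.49370341  1.12960903  8.35126114]
lifted 0.6779958538801656 [-0.44753229  0.67093393 -2.24909756] 53.59736133366823 76.6417
tray n 535 c [522.  354.7] wh [236.8 155. ] a 88.0 z [18.2 25.7 30.7] mean [523.1 362.6  25.4]
```

```bash
python3 - <<'E'
from h import *
place(.521,.409,88)
pick(.525,-.2395); d=tray()
P=cloud(d); X,Y,z=P[...,0],P[...,1],P[...,2]
rect(P,(z>.034)&(z<.06)&(Y>.22)&(Y<.5)&(X<.62)&(X>.4),"roll3 in tray"); print(r.current_t())
E
```

```text
over 0.6780809959536654
down at 0.018999999999999993 15.86107765168787 0.6783016178951446
83.5083
grasp 0.6950677659542036 [-2.27111139  1.74814591  7.94296143]
lifted 0.6900658033710683 [-0.24335252  0.36493758 -1.02273345] 53.90878463163972 88.9417
tray n 541 c [521.9 354.6] wh [237.2 155. ] a 88.2 z [17.2 25.5 30.4] mean [523.9 362.8  25. ]
roll3 in tray n 285 c [525.3 410.8] wh [57.1 59.9] a 0.6 z [36.8 42.3 47.2] mean [524.8 410.2  42.3]
88.9917
```

```bash
python3 - <<'E'
from h import *
place(.519,.300,88)
r.move_to((.42,-.05,.36),down(96.1))
d=tray(); P=cloud(d); X,Y,z=P[...,0],P[...,1],P[...,2]
for a,b in [(.22,.355),(.355,.5)]: rect(P,(z>.034)&(z<.06)&(Y>a)&(Y<b)&(X<.62)&(X>.4),"roll")
w,T=wrist(); P=cloud(w,T); X,Y,z=P[...,0],P[...,1],P[...,2]
rect(P,(z>.145)&(z<.17)&(Y>-.1)&(Y<.12)&(X>.4)&(X<.6),"crankgrip"); 
rect(P,(z>.112)&(z<.135)&(Y<-.05)&(Y>-.28)&(X>.59)&(X<.7),"shutter grip"); print(r.current_t())
cv2.imwrite("pics/p7.png",cv2.resize(d["pixels"][150:290,80:400,::-1],(800,350)))
E
```

```text
over 0.6864393230544378
down at 0.018999999999999993 22.494693317164295 0.6892737739268433
95.8917
tray n 534 c [521.8 353.9] wh [235.7 155. ] a 88.4 z [18.3 25.4 30.8] mean [524.1 362.5  25.2]
roll n 280 c [523.8 300.6] wh [60.1 56.6] a 89.6 z [37.4 42.5 46.8] mean [523.  299.7  42.4]
roll n 292 c [525.1 410.4] wh [58.4 56.7] a 88.2 z [36.7 42.5 47.2] mean [524.7 409.6  42.2]
crankgrip n 248 c [455.1  -7.1] wh [25.6 13.1] a 49.4 z [150.9 155.1 157. ] mean [454.5  -6.7 154.6]
shutter grip n 555 c [ 624.1 -155.7] wh [14.1 73.2] a 5.5 z [113.9 122.  123.7] mean [ 622.2 -151.2  120.8]
97.475
```

View pics/p7.png

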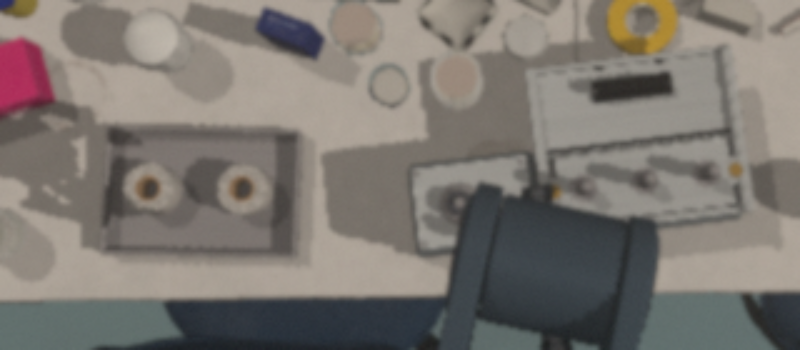

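Both rolls lie flat in the tray, at (150,187) and (243,190) in the crop, and the carrier is empty. I'll wind down from the measured paddle angle of about 228.6°.

```bash
python3 - <<'E'
from h import *
print(wind(+1,228.6-360,714,over=16))
r.move_to((.42,-.10,.38),down(96.1))
w,T=wrist(); P=cloud(w,T); X,Y,z=P[...,0],P[...,1],P[...,2]
rect(P,(z>.145)&(z<.17)&(Y>-.1)&(Y<.12)&(X>.4)&(X<.6),"crankgrip")
rect(P,(z>.112)&(z<.135)&(Y<-.05)&(Y>-.28)&(X>.59)&(X<.7),"shutter grip")
s=SX[:2];o=np.array([.517,-.1708]); u=(P[...,:2]-o)@SX[:2]; v=(P[...,:2]-o)@SY[:2]
m=(abs(u)<.02)&(abs(v)<.1); print("well z pct",np.nanpercentile(z[m],[10,50,90,97,99.5])*1000)
print(r.current_t()); cv2.imwrite("pics/w8.png",w["pixels"][:,:,::-1])
E
```

```text
grasp: done 180.0 open 0.15 0.146 fmax 18.0 ft -2.6 fz -0.2 t 105.0083
grasp: done 375.0 open 0.149 0.148 fmax 20.9 ft 4.2 fz 5.8 t 115.3833
grasp: done 540.0 open 0.149 0.147 fmax 19.0 ft -1.9 fz -0.5 t 124.8917
grasp: done 724.5 open 0.147 0.149 fmax 19.2 ft 5.6 fz 4.3 t 136.475
grasp: done 732.0 open 0.146 0.148 fmax 20.6 ft 20.2 fz 19.4 t 142.4667
(600.6, 732.0)
crankgrip n 244 c [463.6 -13.8] wh [25.4 13.1] a 59.0 z [151.2 155.  156.8] mean [463.1 -13.8 154.6]
shutter grip n 637 c [ 624.4 -158.9] wh [14.4 78.8] a 5.9 z [114.2 121.8 123.8] mean [ 622.7 -157.5  120.9]
well z pct [32.80198728 34.14542843 70.60935401 82.87986292 84.7219209 ]
144.3333
```

View pics/w8.png

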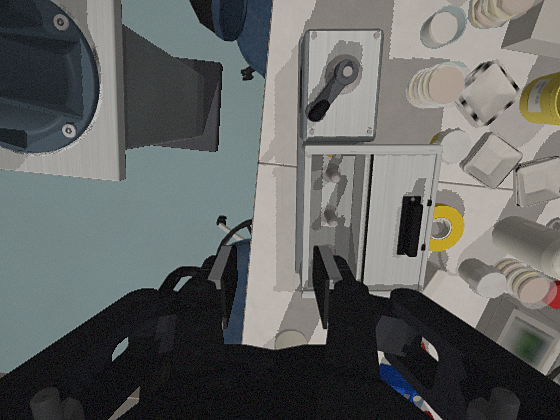

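The carrier is down (plate 34, post tips 84) and at its stop. I'll close the shutter, with the bar at (410,225).

```bash
python3 - <<'E'
from h import *
q=down(96.1); c=(.6247,-.1590); r.set_gripper(.6,50)
r.move_to(tip(*c,.16),q); r.move_linear(tip(*c,.101),vel=.06)
r.set_gripper(0,60); print(r.current_opening())
slide(-SX,.088,lim=22,extra=.012)
r.set_gripper(.6); p=np.array(r.current_tool_pos()); print(p); r.move_linear(p+[0,0,.12],vel=.15)
r.move_to((.42,-.10,.38),q)
w,T=wrist(); P=cloud(w,T); X,Y,z=P[...,0],P[...,1],P[...,2]
rect(P,(z>.112)&(z<.135)&(Y<-.05)&(Y>-.28)&(X>.5)&(X<.7),"shutter grip")
rect(P,(z>.145)&(z<.17)&(Y>-.1)&(Y<.12)&(X>.4)&(X<.6),"crankgrip")
r.move_to((.30,-.30,.35),q)
d=tray(); s=optics.get_image("scene")
P=cloud(d); X,Y,z=P[...,0],P[...,1],P[...,2]
for a,b in [(.22,.355),(.355,.5)]: rect(P,(z>.034)&(z<.06)&(Y>a)&(Y<b)&(X<.62)&(X>.4),"roll")
cv2.imwrite("pics/p9.png",np.vstack([cv2.resize(d["pixels"][140:280,80:460],(800,295)),cv2.resize(s["pixels"][140:360,100:430],(440,293)).repeat(1,0) if 0 else np.pad(cv2.resize(s["pixels"][140:360,100:430],(440,293)),((0,0),(0,360),(0,0)))])[:,:,::-1]); print(r.current_t())
E
```

```text
0.14909784866247555
slid 0.0925 forces 0.44632629727493794 1.8431422540183515 -22.278846805597624 actual 0.08943953220852413
[ 0.53266863 -0.1687087   0.09333788]
shutter grip n 574 c [ 535.5 -168.6] wh [14.6 79.1] a 6.4 z [114.7 122.1 123.8] mean [ 534.1 -166.4  121.3]
crankgrip n 244 c [463.6 -13.7] wh [25.9 12.9] a 58.1 z [150.5 155.1 156.9] mean [463.1 -13.8 154.5]
tray n 537 c [521.7 354. ] wh [235.7 154.9] a 88.4 z [18.5 25.8 30.7] mean [523.9 361.5  25.3]
roll n 281 c [523.7 300.8] wh [59.5 56.5] a 87.2 z [37.1 42.8 46.9] mean [522.9 299.6  42.5]
roll n 286 c [525.3 410.9] wh [56.7 59.3] a 1.3 z [37.1 42.9 48. ] mean [525.1 410.2  42.7]
153.975
```

View pics/p9.png

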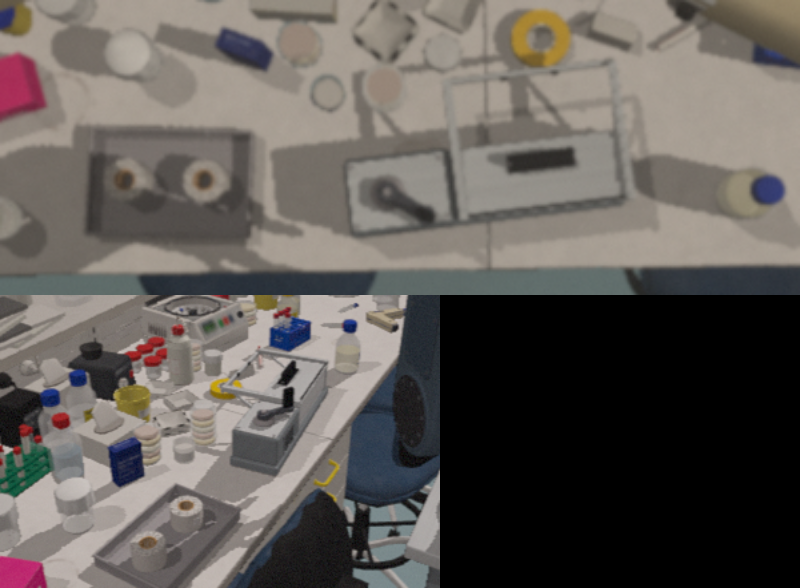

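The shutter is closed onto its stop (89 mm of travel), both rolls stand flat in the tray, and the bystanders are in place.

```bash
python3 -c "
from cell import r
print(r.hand_in())"
```

```text
the job is handed in; nothing more can be done
None
```

I handed the job in: both rolls present (1 and 3; post 2 was empty) lie flat and apart in the steel tray, the empty carrier is fully down, the shutter is closed against its stop, and the bottle, beaker and carton were left alone.

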